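# Rock the jammed insert out of the knife block

## Robot

A 7-joint arm with a two-finger parallel gripper is mounted at the origin on a cart in front of the work surface, level with it; the furniture and walls round the work are solid. World frame = base frame: x ahead of the robot, y to its left, z up, the work surface at z = 0. Lengths are in m, angles in rad, forces in N, time in s.
With the tool pointing down it reaches from about 0.4 to 0.875 m from the base axis. Payload 6.5 kg.
Tool frame: the origin (TCP) lies on the centre line of the jaws, within the pads' length; the fingertips stand 22 mm ahead of it and the grasp point (between the pads) lies 3 mm ahead of it; z points along the fingers, y is the line along which they close (so a half turn about z gives the same grasp; the last joint's range is limited). The gripper opens to 88 mm and grips with 3 to 60 N. Pads are 18 mm wide; open, the fingers measure 123 mm over their backs; the gripper's body (75 mm by 187 mm) begins 45 mm behind the grasp point.
Start: joints at [1.205, 0.536, -0.004, 1.538, 0.003, 1.067, -0.071], TCP at [0.192, -0.621, 0.261] pointing down, gripper open.
Joint ranges: [-2.7, 2.7], [-0.37, 2.16], [-1.27, 1.26], [0.24, 2.4], [-1.31, 4.45], [0.19, 1.91], [-2.76, 2.76]. Speed limits (rad/s): [2.39, 2.39, 3.14, 3.14, 3.14, 3.14, 3.14].

## Interface

Orientations are given as a rotation vector (axis times angle).
In Python, from plant import * gives the robot as it stands. The module is installed in compiled form; this text tells all that it offers.
- The arm moves only by the tool drive_tool, never from a script. Its arguments are lists of equal length, an entry for each row: "dp": the shift along the tool's x, y, z in mm, a list of three; "rot": the turn, a rotation vector about the tool's x, y, z in degrees, a list of three; "grip": the gripper's target within -1 to 1 (shut at 1, half-way at 0, fully open at -1). In form: {"dp": [[tx, ty, tz], ...], "rot": [[rx, ry, rz], ...], "grip": [grip, ...]}. A call has 1 to 5 rows; each row shifts and turns the commanded pose from where the row before left it, along the tool's axes as they then stand; what a row does not reach is not made up. A row lasts 1/12 s, in which the tool goes at most 41.7 mm and 7.16 degrees, less where a joint would pass 70% of its speed; a pose out of reach is approached as far as the arm can. A call with a gripper value outside its range is refused whole. The fingers move at their own pace and stop on an object; "grip_force" is the grip in N (left out, the last holds). Time passes only in rows, so rows that do not move let the fingers close. It gives the time, the measured TCP pose, the force, the opening and the grip force at its end, in the units of the state.
- get_state(): the state, without advancing time (a new reading comes with each control period).
- camera(name): name is "side" or "top" or "wrist"; returns a dict with "color" (480x640x3 uint8, red, green, blue), "fx", "fy", "cx", "cy" (pixels), "k1" (the pictures are not rectified: a ray, as slopes to the right and down, at radius r is drawn at 1 + k1 r^2 times it, then the intrinsics apply), "position" and "attitude" of the camera in the world. Camera axes: x right, y up, looking along -z (the intrinsics and any distortion apply to the point x, -y, -z); pixel columns grow to the right and rows downward; lengths in m; the calibration is good to about 2 mm. A picture is of the moment at which its call begins. There is no depth.
- sign_off(): hands the job in; it is judged then, once.
The state is a dict: "time_s": time; "joint_pos": joint angles; "joint_velocities": joint speeds; "joint_efforts": joint torques, N m; "eef_pos": TCP position; "ee_rot": TCP orientation; "contact_force": force on the tool from outside, world axes, zero at the start; "wrist_torque": the same for the moment, N m; "grip_width": opening from 0.0 (shut) to 1.0 (fully open); "grip_force": force on a finger pad.
Only numpy, scipy, OpenCV 4.12 (cv2) and the standard library are available. Lean on these libraries where they do the work, as an engineer would, in place of code of your own. Each camera call takes 0.05 s, during which the arm holds its last target. There are 200 camera calls.

## Task

The knife block is to be washed: pull the honing steel up out of its hole and stand it, handle up, in the mug, so that it is out of the way. Then free the tight-fitting insert by rocking it side to side by its grip bar: tip its left end (as the robot sees it) up first while the right end stays down, then tip its right end up higher than the left, and so on until it is out. Finish while holding the insert, level and still, just clear above its socket - do not put it down or let go - with the other things on the worktop left where they are.

Things in the scene. Friction and masses are not known exactly. Their poses are not given: they have to be found in the camera images.
- block: light wooden knife block, fixed, 95 (x) x 184 (y) x 85 high mm. Origin at the middle of its underside, z up, +y along its length to the left as the robot sees it. In its top: a rectangular socket 59 (x) x 102 (y) mm, 40 deep, centred at y = +22 mm; and a round hole about 12 mm wide, 75 deep, at y = -62 mm, for the steel
- block_socket (a point): centre of the socket's floor, 45 mm above the worktop; the insert starts resting here. In each end wall (+y, -y) a sprung rubber strip, 15 mm below the block's top, presses on the insert's end: each end resists being raised with roughly 10 N until its underside is past the strip (25 to 30 mm up)
- block_hole (a point): mouth of the steel's hole, 85 mm above the worktop
- insert: grey slotted plastic insert, 0.2 kg, block 56 (x) x 90 (y) x 40 high mm, seated in the socket, top flush with the block's. Origin at the middle of its underside; axes as the block's. Grip bar on top, 18 mm thick in y, 46 mm in x, from 40 to 81 mm above the origin: pinch it across y from above. 6 mm of play at each end lets it tip up to about 0.2 rad about x
- insert_left (a point): lower edge of the insert's left (+y) end, on its underside, 45 mm from the origin
- insert_right (a point): lower edge of the insert's right (-y) end, on its underside, 45 mm from the origin
- steel: short honing steel, 0.12 kg, upright in the block's round hole. Origin at its tip, z along it to the handle: rod 9 mm thick up to 85 mm, round guard 28 mm wide to 91 mm, black round handle 24 mm thick from 91 to 181 mm, hanging ring to 190 mm. Its tip starts 10 mm above the worktop; it slides out freely
- mug: white mug with a broad band round it and one handle, 91 mm high, outer width 84 mm, inside about 70 mm wide, floor 7 mm thick, standing empty on the worktop to the right of the block. Origin under it, but not in the middle of the bowl: use mug_mouth
- mug_mouth (a point): centre of the mug's mouth, 91 mm above the worktop
- boiler_knobs (a point): lower edge of a row of knobs on the side of the wall boiler that hangs at the left, fixed: knobs and a plate reach from x = 0.34 to 0.72 m, 0.50 m above the worktop. Keep the wrist and arm clear of them: work to their right, and pass under or round them
- sardines: flat fish tin 63 x 105 x 26 mm, bystander, origin under its middle
- tape: roll of black tape 55 mm wide, 19 mm high, bystander, origin under its middle
- matches: matchbox 36 x 68 x 17 mm, bystander, origin under its middle
Not all that is in view belongs to the job. Leave any purple or yellow look-alike of the insert alone.

How it is judged:
By the outcome, as a careful person would: the job done as asked, in the order asked, and still so for the second after the job is handed in, while the arm keeps its last pose, push and grip.
It also fails if it takes over 51 s, if anything falls off the work surface, if the arm or the gripper's body presses on something with over 40 N, if the wrist force passes 120 N, or if a joint passes its speed limit or range.

## Working session

There is one attempt and no reset: what is moved stays moved. The work goes in short steps, Python scripts to look and compute and a tool call to move; the robot and the scene stay as the last step left them, time stands still between calls to the robot, and variables do not carry over. Pictures are saved under pics/ and viewed, at most 10 in all, crops included, and the job is handed in when it is done.

Besides the shell and the picture viewer there is one more tool, called after "Call:" as name(argument=value, ...) on one line, values as JSON. drive_tool: Moves the arm, as the interface text tells. Its arguments: {"type":"object","properties":{"dp":{"type":"array"},"rot":{"type":"array"},"grip":{"type":"array"},"grip_force":{"type":"number"}},"required":["dp","rot","grip"]}

```bash
mkdir -p pics; cat > h.py <<'E'
from plant import *
import numpy as np, cv2
from scipy.spatial.transform import Rotation as R
def rot(a):
    a=np.array(a,float)
    if a.shape==(3,3): return a
    return (R.from_rotvec(a) if a.size==3 else R.from_quat(a)).as_matrix()
def shot(n,f):
    c=camera(n); cv2.imwrite('pics/'+f+'.png',c['color'][:,:,::-1]); np.save('pics/'+f+'.npy',c,allow_pickle=True); return c
def load(f): return np.load('pics/'+f+'.npy',allow_pickle=True).item()
def ray(c,u,v):
    d=np.array([(u-c['cx'])/c['fx'],(v-c['cy'])/c['fy']]); s=d.copy()
    for _ in range(20): s=d/(1+c['k1']*(s@s))
    return np.array(c['position']),rot(c['attitude'])@np.array([s[0],-s[1],-1])
def atz(c,u,v,z):
    p,d=ray(c,u,v); return p+d*(z-p[2])/d[2]
def proj(c,P):
    q=rot(c['attitude']).T@(np.array(P)-c['position']); s=np.array([q[0],-q[1]])/-q[2]
    s=s*(1+c['k1']*(s@s)); return s*[c['fx'],c['fy']]+[c['cx'],c['cy']]
E
python3 - <<'E'
from h import *
for n in ("side","top"):
    c=shot(n,n+'0'); print(n,c['position'],c['attitude'],c['fx'],c['k1'])
print(get_state())
E
```

```text
side [ 0.13415695 -0.79441777  1.0233706 ] [ 0.81996508 -0.20207196 -0.46735091] 465.13598700490996 -0.020595995753736624
top [1.42898548e-03 1.37709520e-01 1.74321032e+00] [ 0.24354578 -0.34778685 -1.93944609] 581.8797720410099 -0.043906511937944044
{'time_s': 0.1, 'joint_pos': array([ 1.20481497,  0.53710825, -0.00441071,  1.53873117,  0.00257545,
        1.06730959, -0.07120537]), 'joint_velocities': array([-0.00090309, -0.00197497,  0.00055026, -0.00316883,  0.00037687,
        0.00016562, -0.00074428]), 'joint_efforts': array([ 2.72446843e-03, -5.72077847e+01,  9.93964076e-01, -2.52231842e+01,
       -5.61101222e-02,  1.34713791e-02,  1.09092031e-06]), 'eef_pos': array([ 0.19178396, -0.62053305,  0.25993219]), 'ee_rot': array([-3.10486352e+00, -4.68955313e-01,  5.29603805e-04]), 'contact_force': array([0.49903708, 0.17340093, 0.660045  ]), 'wrist_torque': array([0.07067306, 0.04330441, 0.02319281]), 'grip_force': 0.0, 'grip_width': 1.0010774764564416}
```

View pics/top0.png

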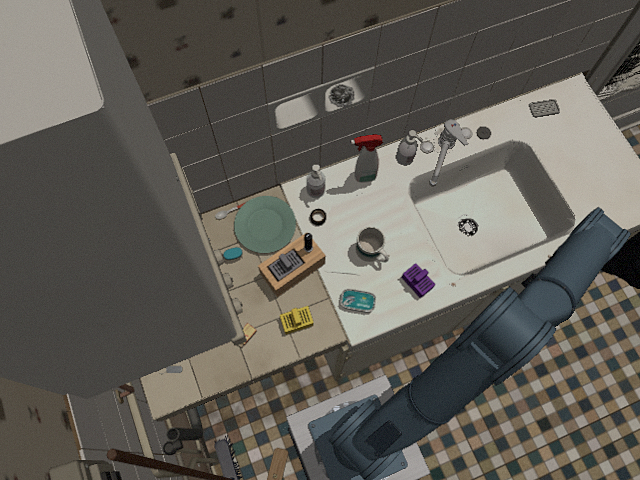

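View pics/side0.png

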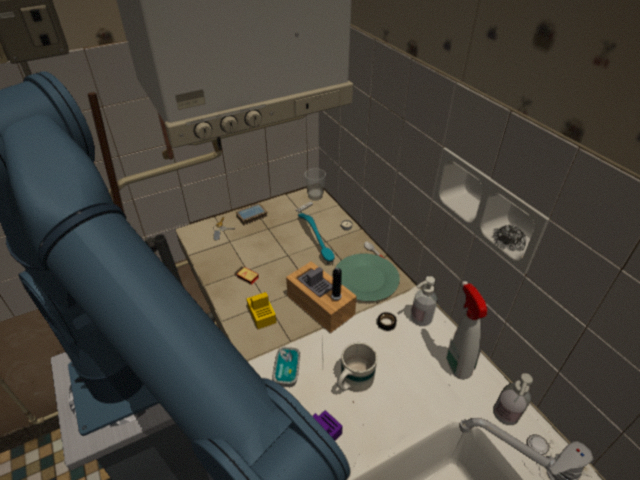

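The top view shows the wooden block at (292,264) with a grey insert at (286,264), and the steel's black handle at (308,242). The mug is at (371,242). Look-alikes are purple at (418,280) and yellow at (296,319). The grey insert in the wooden block is the one meant. I'll confirm it in an enlarged crop.

```bash
python3 - <<'E'
from h import *
a=cv2.imread('pics/top0.png')[215:310,245:405]; b=cv2.imread('pics/side0.png')[255:405,270:400]
a=cv2.resize(a,None,fx=5,fy=5,interpolation=cv2.INTER_CUBIC); cv2.imwrite('pics/a.png',a)
b=cv2.resize(b,None,fx=4,fy=4,interpolation=cv2.INTER_CUBIC); cv2.imwrite('pics/b.png',b)
E
```

```text
(no output)
```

View pics/a.png

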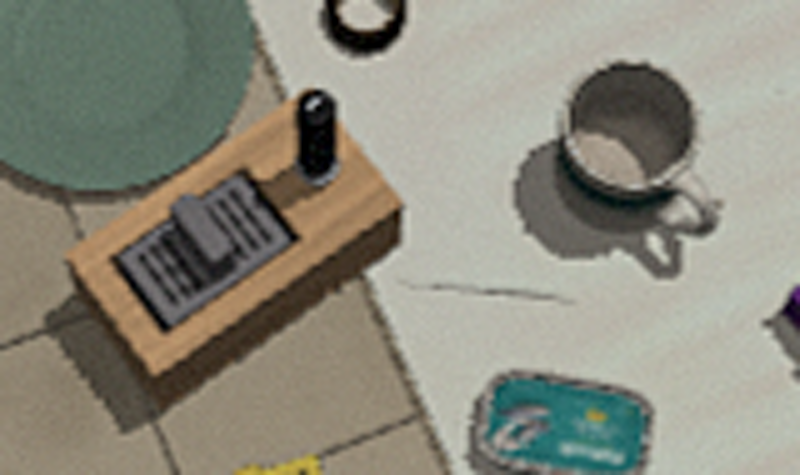

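View pics/b.png

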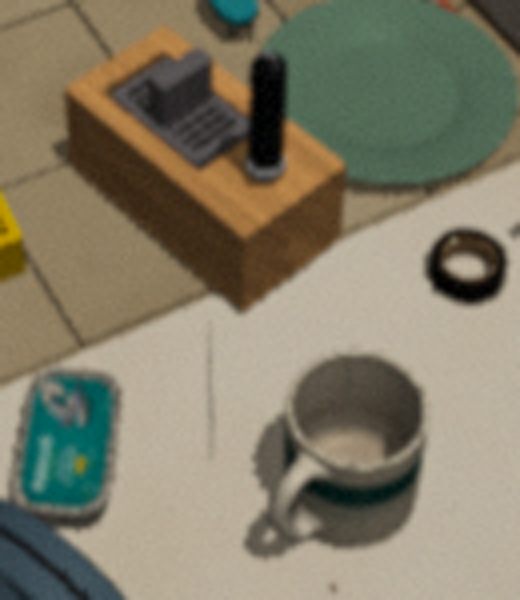

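Confirmed: the grey slotted insert is the one seated in the wooden block, next to the black-handled steel. The crops also give the block's corners and the mug's rim.

```bash
python3 - <<'E'
from h import *
from scipy.optimize import least_squares
t,s=load('top0'),load('side0')
A=lambda u,v:(u/5+245-.4,v/5+215-.4)
B=lambda u,v:(u/4+270-.4,v/4+255-.4)
h=(.0475,.092)
obs=[(t,A(68,262),1,1),(t,A(155,378),-1,1),(t,A(402,207),-1,-1),(s,B(68,93),-1,1),(s,B(165,28),1,1),(s,B(243,238),-1,-1),(s,B(345,165),1,-1)]
def P(q,x,y,z): return np.array([q[0]+x*np.cos(q[2])-y*np.sin(q[2]),q[1]+x*np.sin(q[2])+y*np.cos(q[2]),z])
f=lambda q:np.concatenate([proj(c,P(q,a*h[0],b*h[1],.085))-o for c,o,a,b in obs])
r=least_squares(f,[.6,.1,0]);q=r.x
print('block',q,np.round(r.fun,1))
print('corner top/side',[atz(c,*o,.085)[:2].round(3) for c,o,_,_ in obs])
print('hole',P(q,0,-.062,.085),'bar',P(q,0,.022,.126))
print('mug',atz(t,*A(628,130),.091),atz(s,*B(355,412),.091))
for n,c,g in(('t',t,A),('s',s,B)):
  print(n,'hole proj',proj(c,P(q,0,-.062,.191)), proj(c,P(q,0,-.062,.101)),'bar',proj(c,P(q,0,.022,.126)))
print('obs handle top',A(316,98),A(317,175),B(268,58),B(265,165))
print('sard',atz(t,*A(562,425),.026),'tape',atz(t,*A(365,22),.019))
st=get_state();print(rot(st['ee_rot']).round(3))
E
```

```text
block [ 0.55583856 -0.02782325  0.24378386] [-0.3 -1.4  0.5 -0.2  0.7 -0.8 -1.6 -1.  -0.6 -0.6 -0.   0.4  0.   0. ]
corner top/side [array([0.575, 0.074]), array([0.488, 0.052]), array([ 0.53 , -0.125]), array([0.49 , 0.044]), array([0.58, 0.07]), array([ 0.533, -0.127]), array([ 0.624, -0.106])]
hole [ 0.57080389 -0.08799001  0.085     ] bar [ 0.55052828 -0.00647376  0.126     ]
mug [ 0.52139824 -0.27092315  0.091     ] [ 0.52267532 -0.27837851  0.091     ]
t hole proj [308.23283589 236.09533252] [308.40908699 247.06214217] bar [285.40265391 260.02974891]
s hole proj [336.43139588 270.70097525] [335.56857573 294.68060883] bar [314.2287518  271.46565457]
obs handle top (307.8, 234.2) (308.0, 249.6) (336.6, 269.1) (335.85, 295.85)
sard [ 0.38207865 -0.16962346  0.026     ] tape [ 0.67698431 -0.16348178  0.019     ]
[[ 0.955  0.295 -0.001]
 [ 0.295 -0.955  0.001]
 [-0.    -0.002 -1.   ]]
```

Call:
drive_tool(dp=[[0, 0, 0], [24, -20.5, 0], [24, -20.5, 0], [24, -20.5, 0], [24, -20.5, 0]], rot=[[0, 0, 3.2], [0, 0, 0], [0, 0, 0], [0, 0, 0], [0, 0, 0]], grip=[-1, -1, -1, -1, -1], grip_force=25)

```text
time_s: 0.52
eef_pos: [0.2657, -0.5168, 0.2602]
ee_rot: [-3.117, -0.382, 0.001]
contact_force: [0.8, 0.6, 0.1]
grip_width: 1.006
grip_force: 0.0
```

Call:
drive_tool(dp=[[24, -20.5, 0], [24, -20.5, 0], [24, -20.5, 0], [24, -20.5, 0], [24, -20.5, 0]], rot=[[0, 0, 0], [0, 0, 0], [0, 0, 0], [0, 0, 0], [0, 0, 0]], grip=[-1, -1, -1, -1, -1])

```text
time_s: 0.93
eef_pos: [0.3574, -0.3882, 0.2605]
ee_rot: [-3.118, -0.382, 0.001]
contact_force: [0.7, 0.7, -0.8]
grip_width: 1.001
grip_force: 0.0
```

Call:
drive_tool(dp=[[24, -20.5, 0], [24, -20.5, 0], [24, -20.5, 0], [24, -20.5, 0], [24, -20.5, 0]], rot=[[0, 0, 0], [0, 0, 0], [0, 0, 0], [0, 0, 0], [0, 0, 0]], grip=[-1, -1, -1, -1, -1])

```text
time_s: 1.35
eef_pos: [0.4491, -0.2599, 0.2605]
ee_rot: [-3.118, -0.382, 0.001]
contact_force: [-0.6, -0.9, -0.1]
grip_width: 1.0
grip_force: 0.0
```

```bash
cat >> h.py <<'E'
def to(target,name=''):
    st=get_state(); M=rot(st['ee_rot'])
    print(name,'t',round(st['time_s'],2),'eef',np.round(st['eef_pos'],4),'tool dp mm',np.round(1000*M.T@(np.array(target)-st['eef_pos']),1),'yaw y',np.round(M[:,1],3),'z',np.round(M[:,2],3),'F',np.round(st['contact_force'],1),'w',round(st['grip_width'],3),'gf',round(st['grip_force'],1))
E
python3 - <<'E'
from h import *
to([.571,-.088,.27]); c=shot('wrist','w1')
print(proj(c,[.5708,-.088,.200]),proj(c,[.5505,-.0065,.126]),proj(c,[.522,-.275,.091]))
s=load('side0');print([atz(s,u,v,.5) for u,v in((165,142),(352,102))])
E
```

```text
t 1.35 eef [ 0.4491 -0.2599  0.2605] tool dp mm [ 159.8 -137.4   -9.5] yaw y [ 0.241 -0.97  -0.   ] z [-0.  0. -1.] F [-0.6 -0.9 -0.1] w 1.0 gf 0.0
[ 31.00752884 -54.88073119] [-2.09103077  4.20533532] [364.02603002 134.92966649]
[array([0.27612732, 0.18675433, 0.5       ]), array([0.75090838, 0.15685186, 0.5       ])]
```

View pics/w1.png

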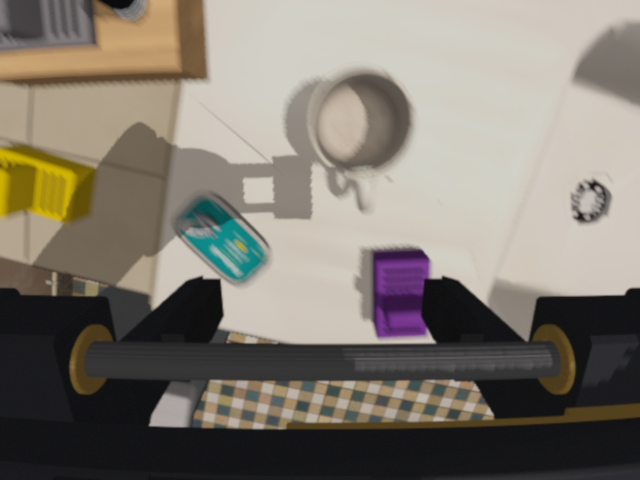

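The wrist view shows the mug rim centred near (360,119), the corner of the block at top left and the purple decoy at (400,292).

Call:
drive_tool(dp=[[26.6, -22.9, 0], [26.6, -22.9, 0], [26.6, -22.9, 0], [26.6, -22.9, 0], [26.6, -22.9, 0]], rot=[[0, 0, 0], [0, 0, 0], [0, 0, 0], [0, 0, 0], [0, 0, 0]], grip=[-1, -1, -1, -1, -1])

```text
time_s: 1.82
eef_pos: [0.5505, -0.1168, 0.2605]
ee_rot: [-3.118, -0.382, 0.001]
contact_force: [0.4, -1.2, -0.3]
grip_width: 0.999
grip_force: 0.0
```

Call:
drive_tool(dp=[[26.6, -22.9, 0], [0, 0, 0], [0, 0, 0]], rot=[[0, 0, 0], [0, 0, 0], [0, 0, 0]], grip=[-1, -1, -1])

```text
time_s: 2.07
eef_pos: [0.5709, -0.0872, 0.2602]
ee_rot: [-3.116, -0.389, 0.001]
contact_force: [-0.0, -0.3, 0.2]
grip_width: 1.007
grip_force: 0.0
```

```bash
python3 - <<'E'
from h import *
c=load('w1'); print(atz(c,360,119,.091))
to([.571,-.088,.168]); c=shot('wrist','w2')
print(proj(c,[.5708,-.088,.200]),proj(c,[.5708,-.088,.1]),proj(c,[.5505,-.0065,.126]),proj(c,[.522,-.275,.091]))
E
```

```text
[ 0.53281687 -0.26875167  0.091     ]
 t 2.07 eef [ 0.5709 -0.0872  0.2602] tool dp mm [-0.   0.9 92.2] yaw y [ 0.246 -0.969 -0.001] z [-0.001  0.001 -1.   ] F [-0.  -0.3  0.2] w 1.007 gf 0.0
[324.3948001  266.93100432] [323.75597092 221.409223  ] [210.32164898 229.60299313] [507.99258976 317.95720495]
```

View pics/w2.png

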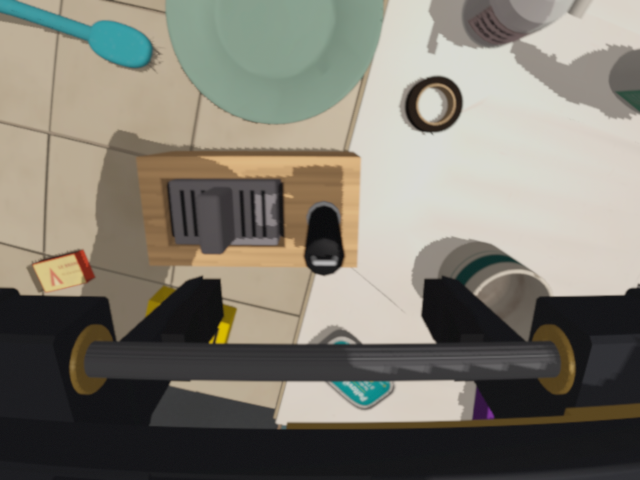

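The wrist view shows the steel's top at (324,257) and its guard at (322,212), between the jaws as predicted. Descending to grip it.

Call:
drive_tool(dp=[[0, 0.9, 31], [0, 0, 31], [0, 0, 30], [0, 0, 0], [0, 0, 0]], rot=[[0, 0, 0], [0, 0, 0], [0, 0, 0], [0, 0, 0], [0, 0, 0]], grip=[-1, -1, -1, 1, 1], grip_force=25)

```text
time_s: 2.53
eef_pos: [0.5689, -0.0919, 0.1679]
ee_rot: [-3.119, -0.379, 0.006]
contact_force: [-0.1, -0.0, 0.5]
grip_width: 0.873
grip_force: 0.0
```

Call:
drive_tool(dp=[[0, 0, 0], [0, 0, 0], [0, 0, 0], [0, 0, 0], [0, 0, 0]], rot=[[0, 0, 0], [0, 0, 0], [0, 0, 0], [0, 0, 0], [0, 0, 0]], grip=[1, 1, 1, 1, 1])

```text
time_s: 2.95
eef_pos: [0.571, -0.0904, 0.1696]
ee_rot: [3.118, 0.382, 0.002]
contact_force: [-0.4, -1.7, 0.1]
grip_width: 0.494
grip_force: 0.0
```

Call:
drive_tool(dp=[[0, 0, 0], [0, 0, 0], [0, 0, 0], [0, 0, 0], [0, 0, 0]], rot=[[0, 0, 0], [0, 0, 0], [0, 0, 0], [0, 0, 0], [0, 0, 0]], grip=[1, 1, 1, 1, 1])

```text
time_s: 3.37
eef_pos: [0.5706, -0.0895, 0.1688]
ee_rot: [-3.117, -0.383, 0.0]
contact_force: [-0.5, 2.4, 2.1]
grip_width: 0.271
grip_force: 24.9
```

```bash
python3 - <<'E'
from h import *
to([.571,-.088,.168])
E
```

```text
t 3.37 eef [ 0.5706 -0.0895  0.1688] tool dp mm [ 0.8 -1.3  0.8] yaw y [ 0.242 -0.97  -0.001] z [-0.     0.001 -1.   ] F [-0.5  2.4  2.1] w 0.271 gf 24.9
```

Call:
drive_tool(dp=[[0, 0, -15], [0, 0, -25], [0, 0, -25], [0, 0, -25], [0, 0, -25]], rot=[[0, 0, 0], [0, 0, 0], [0, 0, 0], [0, 0, 0], [0, 0, 0]], grip=[1, 1, 1, 1, 1])

```text
time_s: 3.78
eef_pos: [0.5702, -0.0908, 0.2845]
ee_rot: [3.118, 0.382, -0.001]
contact_force: [1.1, -0.2, -0.6]
grip_width: 0.264
grip_force: 24.9
```

Call:
drive_tool(dp=[[-9, 17, 0], [-18, 33, 0], [-18, 33, 0], [-18, 33, 0], [-18, 33, 0]], rot=[[0, 0, 0], [0, 0, 0], [0, 0, 0], [0, 0, 0], [0, 0, 0]], grip=[1, 1, 1, 1, 1])

```text
time_s: 4.2
eef_pos: [0.5269, -0.2564, 0.2836]
ee_rot: [3.118, 0.383, -0.001]
contact_force: [0.3, -0.8, -1.6]
grip_width: 0.265
grip_force: 24.9
```

Call:
drive_tool(dp=[[-10, 18, 0], [0, 0, 0], [0, 0, 0]], rot=[[0, 0, 0], [0, 0, 0], [0, 0, 0]], grip=[1, 1, 1])

```text
time_s: 4.45
eef_pos: [0.5216, -0.276, 0.2833]
ee_rot: [3.119, 0.377, -0.002]
contact_force: [1.0, 0.7, -1.5]
grip_width: 0.266
grip_force: 24.9
```

```bash
python3 - <<'E'
from h import *
to([.523,-.274,.28]); c=shot('wrist','w3');t=shot('side','s3')
a=c['color'][120:480,160:560,::-1]; b=cv2.resize(t['color'][255:435,290:490,::-1],None,fx=2,fy=2,interpolation=cv2.INTER_CUBIC)
cv2.imwrite('pics/c3.png',np.hstack([a,b]))
print(proj(c,[.523,-.274,.091]),proj(t,[.523,-.274,.091]))
for v in ([.523,-.274,.12],):print(proj(t,v),proj(c,v))
E
```

```text
t 4.45 eef [ 0.5216 -0.276   0.2833] tool dp mm [ 1.8 -1.6  3.2] yaw y [ 0.238 -0.971  0.   ] z [-0.001 -0.    -1.   ] F [ 1.   0.7 -1.5] w 0.266 gf 24.9
[320.65891027 210.1248592 ] [357.4792343  356.17266074]
[358.17913711 348.92433328] [320.5360475 217.9042576]
```

View pics/c3.png

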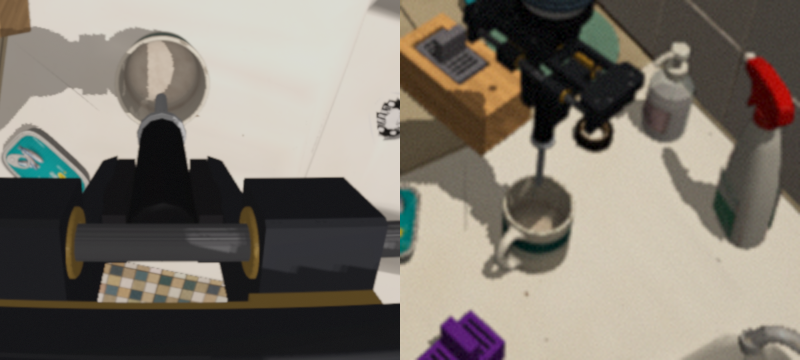

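The wrist crop shows the mug rim centred at (323,199) in the full frame and the steel tip near (321,215). The tip is inside the mouth, slightly towards the robot.

```bash
python3 - <<'E'
from h import *
c=load('w3');t=load('s3')
print(atz(c,323,199,.091),atz(t,359,359,.091),atz(c,321,215,.124),'tip at expected',get_state()['eef_pos'][2]-.1588)
E
```

```text
[ 0.53320379 -0.27361953  0.091     ] [ 0.52193596 -0.28242027  0.091     ] [ 0.52635418 -0.27357518  0.124     ] tip at expected 0.12465926402951844
```

Call:
drive_tool(dp=[[13.3, 0.8, 0], [0, 0, 30], [0, 0, 30], [0, 0, 29.5], [0, 0, 0]], rot=[[0, 0, 0], [0, 0, 0], [0, 0, 0], [0, 0, 0], [0, 0, 0]], grip=[1, 1, 1, 1, 1])

```text
time_s: 4.97
eef_pos: [0.533, -0.2684, 0.1887]
ee_rot: [-3.112, -0.387, 0.013]
contact_force: [-1.3, 1.0, -1.8]
grip_width: 0.267
grip_force: 24.9
```

Call:
drive_tool(dp=[[-15.35, 0, 6.2], [-16, 0, 6.6], [-17.7, 0, 6.8], [0, 0, 0], [0, 0, 0]], rot=[[0, 7, 0], [0, 7, 0], [0, 7, 0], [0, 0, 0], [0, 0, 0]], grip=[1, 1, 1, 1, 1])

```text
time_s: 5.38
eef_pos: [0.492, -0.2838, 0.1707]
ee_rot: [-3.03, -0.365, -0.52]
contact_force: [0.5, 0.2, -0.5]
grip_width: 0.267
grip_force: 24.9
```

Call:
drive_tool(dp=[[-9.8, 0, 5], [-9.8, 0, 5], [0, 0, 0], [0, 0, 0]], rot=[[0, 3.5, 0], [0, 3.5, 0], [0, 0, 0], [0, 0, 0]], grip=[1, 1, 1, 1])

```text
time_s: 5.72
eef_pos: [0.4809, -0.2852, 0.1544]
ee_rot: [-2.977, -0.366, -0.702]
contact_force: [0.3, 0.4, -1.3]
grip_width: 0.267
grip_force: 24.9
```

```bash
python3 - <<'E'
from h import *
to([.523,-.274,.28]); st=get_state();print(st['eef_pos']+.1588*rot(st['ee_rot'])[:,2],st['wrist_torque'])
c=shot('wrist','w4');t=shot('side','s4')
a=c['color'][0:360,160:560,::-1]; b=cv2.resize(t['color'][255:435,290:490,::-1],None,fx=2,fy=2,interpolation=cv2.INTER_CUBIC)
cv2.imwrite('pics/c4.png',np.hstack([a,b]))
E
```

```text
t 5.72 eef [ 0.4809 -0.2852  0.1544] tool dp mm [ 95.1  -1.2 -92.9] yaw y [ 0.243 -0.97  -0.005] z [ 0.433  0.113 -0.894] F [ 0.3  0.4 -1.3] w 0.267 gf 24.9
[ 0.54965999 -0.26726666  0.01237719] [-0.10026677  0.55638249 -0.00296192]
```

View pics/c4.png

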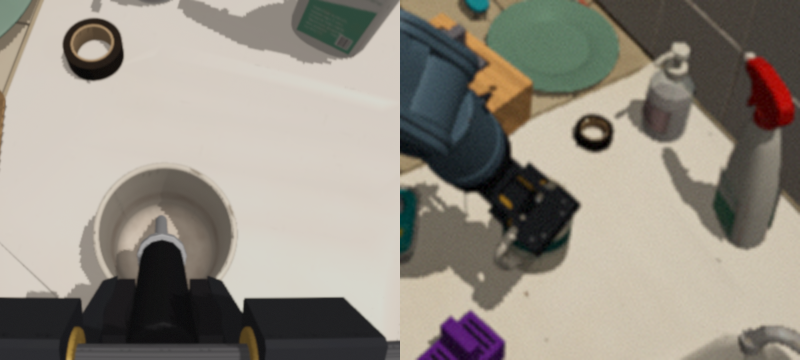

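The wrist crop shows the rod inside the mug at (162,220) with its handle leaning towards the robot, centred sideways. I'll settle it the last few millimetres and release.

Call:
drive_tool(dp=[[-5, 0, 1.5], [-4.6, 0, 1.5], [0, 0, 0], [0, 0, 0]], rot=[[0, 1.5, 0], [0, 1.5, 0], [0, 0, 0], [0, 0, 0]], grip=[1, 1, 1, 1])

```text
time_s: 6.15
eef_pos: [0.4749, -0.286, 0.1474]
ee_rot: [-2.952, -0.367, -0.778]
contact_force: [-0.3, 0.9, -1.5]
grip_width: 0.263
grip_force: 24.9
```

```bash
python3 - <<'E'
from h import *
to([.523,-.274,.28]); st=get_state();print(st['eef_pos']+.1588*rot(st['ee_rot'])[:,2])
E
```

```text
t 6.15 eef [ 0.4749 -0.286   0.1474] tool dp mm [108.5  -0.2 -90.9] yaw y [ 0.246 -0.969 -0.003] z [ 0.478  0.124 -0.87 ] F [-0.3  0.9 -1.5] w 0.263 gf 24.9
[ 0.55075586 -0.26625068  0.00929666]
```

Call:
drive_tool(dp=[[0, 0, 0], [0, 0, 0], [0, 0, 0], [0, 0, 0], [0, 0, 0]], rot=[[0, 0, 0], [0, 0, 0], [0, 0, 0], [0, 0, 0], [0, 0, 0]], grip=[0.3, 0.2, 0.1, 0, 0])

```text
time_s: 6.57
eef_pos: [0.4739, -0.2868, 0.1471]
ee_rot: [-2.953, -0.365, -0.779]
contact_force: [0.4, 0.2, -0.3]
grip_width: 0.499
grip_force: 0.0
```

Call:
drive_tool(dp=[[0, 0, -10], [0, 0, -25], [0, 0, -35], [0, 0, -35], [0, 0, 0]], rot=[[0, 0, 0], [0, 0, 0], [0, 0, 0], [0, 0, 0], [0, 0, 0]], grip=[0, 0, 0, 0, 0])

```text
time_s: 6.98
eef_pos: [0.4221, -0.3031, 0.2426]
ee_rot: [-2.96, -0.361, -0.783]
contact_force: [0.1, 0.4, 0.1]
grip_width: 0.502
grip_force: 0.0
```

```bash
python3 - <<'E'
from h import *
to([.5505,-.0065,.25]); c=shot('wrist','w5');t=shot('side','s5')
a=c['color'][0:360,160:560,::-1]; b=cv2.resize(t['color'][255:435,290:490,::-1],None,fx=2,fy=2,interpolation=cv2.INTER_CUBIC)
cv2.imwrite('pics/c5.png',np.hstack([a,b]))
E
```

```text
t 6.98 eef [ 0.4221 -0.3031  0.2426] tool dp mm [ 174.2 -257.2   89.5] yaw y [ 0.239 -0.971  0.003] z [ 0.48   0.116 -0.869] F [0.1 0.4 0.1] w 0.502 gf 0.0
```

View pics/c5.png

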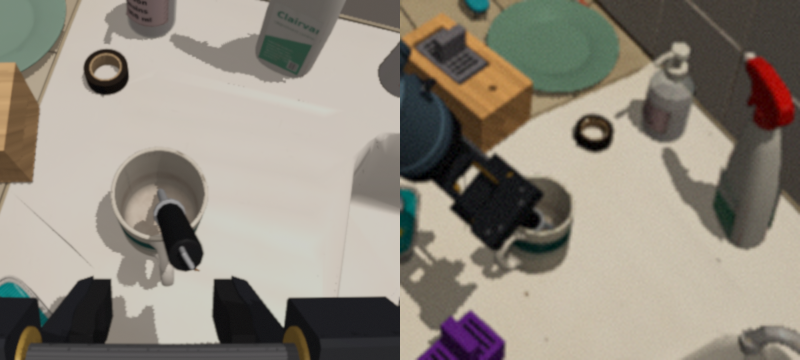

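The steel stands in the mug, leaning on the rim with its handle up (wrist crop (178,225)). Nothing else has moved. Next the insert.

Call:
drive_tool(dp=[[0, -10, -8], [0, -20, -4], [0, -20, 0], [0, -20, 0], [0, -20, 0]], rot=[[0, -5.9, 0], [0, -5.9, 0], [0, -5.9, 0], [0, -5.9, 0], [0, -5.9, 0]], grip=[0, -0.2, -0.2, -0.2, -0.2])

```text
time_s: 7.5
eef_pos: [0.3957, -0.213, 0.2491]
ee_rot: [-3.117, -0.386, 0.007]
contact_force: [0.5, 0.7, -0.9]
grip_width: 0.597
grip_force: 0.0
```

Call:
drive_tool(dp=[[25, -25, 0], [25, -25, 0], [25, -25, 0], [25, -25, 0], [25, -25, 0]], rot=[[0, 0, 0], [0, 0, 0], [0, 0, 0], [0, 0, 0], [0, 0, 0]], grip=[-0.2, -0.2, -0.2, -0.2, -0.2])

```text
time_s: 7.92
eef_pos: [0.4869, -0.0597, 0.2486]
ee_rot: [-3.113, -0.387, 0.002]
contact_force: [0.8, -1.3, -0.3]
grip_width: 0.601
grip_force: 0.0
```

```bash
python3 - <<'E'
from h import *
to([.5505,-.0065,.22])
E
```

```text
t 7.92 eef [ 0.4869 -0.0597  0.2486] tool dp mm [ 74.7 -35.9  28.7] yaw y [ 0.245 -0.969 -0.004] z [-0.002  0.004 -1.   ] F [ 0.8 -1.3 -0.3] w 0.601 gf 0.0
```

Call:
drive_tool(dp=[[25, -12, 9], [25, -12, 10], [24.7, -11.9, 10], [0, 0, 0], [0, 0, 0]], rot=[[0, 0, 0], [0, 0, 0], [0, 0, 0], [0, 0, 0], [0, 0, 0]], grip=[-0.2, -0.2, -0.2, -0.2, -0.2])

```text
time_s: 8.33
eef_pos: [0.55, -0.0069, 0.2191]
ee_rot: [-3.112, -0.391, 0.003]
contact_force: [0.7, -0.7, -0.3]
grip_width: 0.6
grip_force: 0.0
```

```bash
python3 - <<'E'
from h import *
to([.5505,-.0065,.112]); st=get_state(); M=rot(st['ee_rot'])
D=np.array([[np.cos(.2438),np.sin(.2438),0],[np.sin(.2438),-np.cos(.2438),0],[0,0,-1]]).T
print('rot deg needed',np.degrees(R.from_matrix(M.T@D).as_rotvec()))
c=shot('wrist','w6'); cv2.imwrite('pics/w6c.png',cv2.resize(c['color'][100:400,100:500,::-1],None,fx=2,fy=2))
cs=lambda x,y,z: proj(c,D@np.array([x,-y,0])+[.55584,-.02782,z])
print('bar top corners',[cs(a*.023,.022+b*.009,.126).round(1) for a,b in((1,1),(1,-1),(-1,-1),(-1,1))])
print('ins top corners',[cs(a*.028,.022+b*.045,.085).round(1) for a,b in((1,1),(1,-1),(-1,-1),(-1,1))])
E
```

```text
t 8.33 eef [ 0.55   -0.0069  0.2191] tool dp mm [  0.8   0.3 107.1] yaw y [ 0.247 -0.969 -0.006] z [-0.003  0.005 -1.   ] F [ 0.7 -0.7 -0.3] w 0.6 gf 0.0
rot deg needed [-0.32195015  0.0867701   0.35469899]
bar top corners [array([308.6, 210.2]), array([338.2, 210.5]), array([336.8, 280.3]), array([308.9, 280. ])]
ins top corners [array([260.6, 190.6]), array([386.6, 191.5]), array([382.5, 264.9]), array([263.6, 264. ])]
```

View pics/w6c.png

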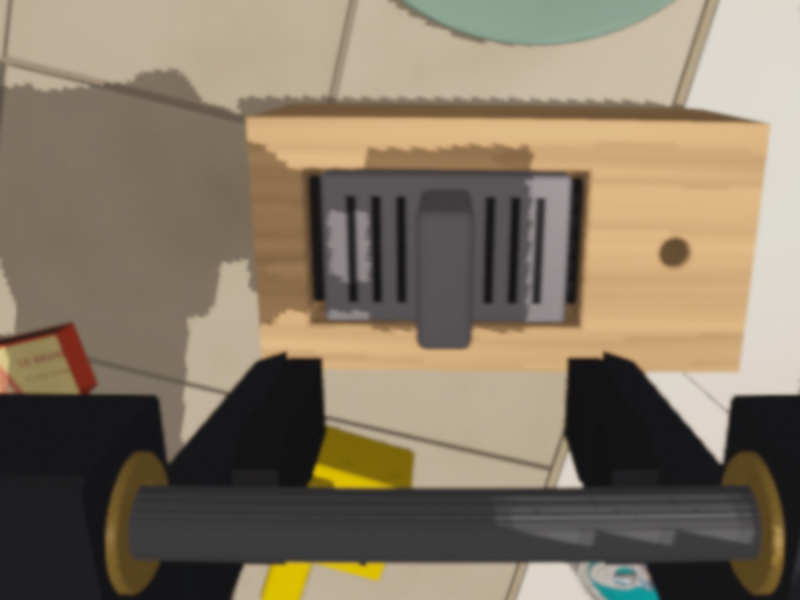

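The wrist crop shows the bar top spanning x 417–471 and y 212–348, as predicted within about 3 mm in x. The insert has even gaps at both ends and the hole is empty. Descending to grip the bar.

Call:
drive_tool(dp=[[2, 0, 35], [0, 0, 35], [0, 0, 30], [0, 0, 7], [0, 0, 0]], rot=[[-0.3, 0, 0.3], [0, 0, 0], [0, 0, 0], [0, 0, 0], [0, 0, 0]], grip=[-0.2, -0.2, -0.2, -0.2, 1], grip_force=60)

```text
time_s: 8.8
eef_pos: [0.5505, -0.0095, 0.1123]
ee_rot: [3.117, 0.376, -0.005]
contact_force: [-0.0, 0.2, -0.3]
grip_width: 0.547
grip_force: 0.0
```

Call:
drive_tool(dp=[[0, 0, 0], [0, 0, 0], [0, 0, 0], [0, 0, 0], [0, 0, 0]], rot=[[0, 0, 0], [0, 0, 0], [0, 0, 0], [0, 0, 0], [0, 0, 0]], grip=[1, 1, 1, 1, 1])

```text
time_s: 9.22
eef_pos: [0.5533, -0.0073, 0.1154]
ee_rot: [3.118, 0.379, 0.006]
contact_force: [-2.7, 2.8, 7.6]
grip_width: 0.2
grip_force: 60.0
```

Call:
drive_tool(dp=[[0, 0, 0], [0, 0, 0], [0, 0, 0], [0, 0, 0], [0, 0, 0]], rot=[[0, 0, 0], [0, 0, 0], [0, 0, 0], [0, 0, 0], [0, 0, 0]], grip=[1, 1, 1, 1, 1])

```text
time_s: 9.63
eef_pos: [0.5533, -0.0072, 0.1154]
ee_rot: [3.118, 0.379, 0.006]
contact_force: [-2.8, 3.7, 8.5]
grip_width: 0.198
grip_force: 60.0
```

```bash
python3 - <<'E'
from h import *
to([.5505,-.0065,.112])
E
```

```text
t 9.63 eef [ 0.5533 -0.0072  0.1154] tool dp mm [-2.6 -1.4  3.4] yaw y [ 0.24  -0.971  0.001] z [ 0.004 -0.    -1.   ] F [-2.8  3.7  8.5] w 0.198 gf 60.0
```

Call:
drive_tool(dp=[[0, 1.5, -1.3], [0, 1.5, -1.3], [0, 1.5, -1.3], [0, 1.5, -1.3], [0, 1.5, -1.3]], rot=[[1.8, 0, 0], [1.8, 0, 0], [1.8, 0, 0], [1.8, 0, 0], [1.8, 0, 0]], grip=[1, 1, 1, 1, 1])

```text
time_s: 10.05
eef_pos: [0.5552, -0.0154, 0.1209]
ee_rot: [-2.964, -0.362, 0.023]
contact_force: [1.3, 3.9, -0.9]
grip_width: 0.202
grip_force: 60.9
```

Call:
drive_tool(dp=[[0, 0, 0], [0, 0, 0], [0, 0, 0]], rot=[[0, 0, 0], [0, 0, 0], [0, 0, 0]], grip=[1, 1, 1])

```text
time_s: 10.3
eef_pos: [0.5554, -0.0161, 0.1212]
ee_rot: [-2.966, -0.359, 0.023]
contact_force: [-0.9, 0.3, 5.9]
grip_width: 0.2
grip_force: 60.0
```

```bash
cat >> h.py <<'E'
def ends(h=.0704,p0=(.5533,-.0072,.045)):
    # insert end heights if rigid in the grip
    st=get_state(); M=rot(st['ee_rot']); o=np.array(st['eef_pos'])+h*M[:,2]
    by=np.array([-.2414,.9704,0]); d=o-np.array(p0)
    th=np.arcsin(-M[2,1]); print('tilt deg',round(-np.degrees(th),2),'L',round(1000*(d[2]-.045*M[2,1]*-1*-1),1),'R',round(1000*(d[2]+.045*M[2,1]),1),'yshift',round(1000*d@by,1),'xshift',round(1000*(d[0]*.97+d[1]*.2414),1),'F',np.round(st['contact_force'],1),'T',np.round(st['wrist_torque'],2),'t',round(st['time_s'],2),'w',round(st['grip_width'],3))
E
python3 - <<'E'
from h import *
ends(); print(rot(get_state()['ee_rot']).round(3),get_state()['eef_pos'])
E
```

```text
tilt deg -8.87 L 13.5 R -0.3 yshift 1.7 xshift 0.2 F [-0.9  0.3  5.9] T [-0.04  0.11  0.  ] t 10.3 w 0.2
[[ 0.971  0.236 -0.033]
 [ 0.239 -0.959  0.151]
 [ 0.004 -0.154 -0.988]] [ 0.55544221 -0.01614355  0.1211604 ]
```

```bash
python3 - <<'E'
from h import *
shot('wrist','p1');shot('side','sp1')
E
```

Call:
drive_tool(dp=[[0, -1.8, -1.5], [0, -1.8, -1.5], [0, -1.8, -1.5], [0, -1.8, -1.5], [0, -1.8, -1.5]], rot=[[-1.8, 0, 0], [-1.8, 0, 0], [-1.8, 0, 0], [-1.8, 0, 0], [-1.8, 0, 0]], grip=[1, 1, 1, 1, 1])

```text
time_s: 10.82
eef_pos: [0.5528, -0.0071, 0.1281]
ee_rot: [3.118, 0.377, 0.005]
contact_force: [2.4, 2.8, -9.5]
grip_width: 0.199
grip_force: 60.4
```

Call:
drive_tool(dp=[[0, -1.6, -1.7], [0, -1.6, -1.7], [0, -1.6, -1.7], [0, -1.6, -1.7], [0, -1.6, -1.7]], rot=[[-1.8, 0, 0], [-1.8, 0, 0], [-1.8, 0, 0], [-1.8, 0, 0], [-1.8, 0, 0]], grip=[1, 1, 1, 1, 1])

```text
time_s: 11.23
eef_pos: [0.5506, 0.0015, 0.1358]
ee_rot: [2.963, 0.359, 0.033]
contact_force: [-0.9, 7.3, 5.2]
grip_width: 0.199
grip_force: 60.0
```

Call:
drive_tool(dp=[[0, 0, 0], [0, 0, 0], [0, 0, 0]], rot=[[0, 0, 0], [0, 0, 0], [0, 0, 0]], grip=[1, 1, 1])

```text
time_s: 11.48
eef_pos: [0.551, 0.0015, 0.1374]
ee_rot: [2.964, 0.36, 0.033]
contact_force: [-2.6, 5.1, 7.6]
grip_width: 0.197
grip_force: 60.0
```

```bash
python3 - <<'E'
from h import *
ends(); b=shot('wrist','p2'); a=load('p1'); shot('side','sp2')
st=get_state(); 
# rigid check: predicted insert-top corner pixels at p2 (rigid in grip), match patches from p1 nearby
M=rot(st['ee_rot']);o=np.array(st['eef_pos'])
A=cv2.cvtColor(a['color'],cv2.COLOR_RGB2GRAY);B=cv2.cvtColor(b['color'],cv2.COLOR_RGB2GRAY)
for y in(.04,-.04):
  for z in (0,):
    p=proj(b,o+M@np.array([.012,-y,.0304]));u,v=p.round().astype(int)
    T=A[max(v-14,0):v+14,u-14:u+14];S=B[max(v-40,0):v+40,u-40:u+40]
    r=cv2.matchTemplate(S,T,cv2.TM_CCOEFF_NORMED);_,m,_,l=cv2.minMaxLoc(r);print('y',y,'px',p.round(),'shift',l[0]-26,l[1]-(min(v,40)-min(v,14)),round(m,2))
E
```

```text
tilt deg 9.03 L 15.9 R 30.0 yshift -2.0 xshift 0.1 F [-2.6  5.1  7.6] T [ 0.66  0.47 -0.07] t 11.48 w 0.197
y 0.04 px [235. 265.] shift 0 -1 0.99
y -0.04 px [411. 266.] shift 19 -2 0.94
```

Call:
drive_tool(dp=[[0, 1.8, -1.5], [0, 1.8, -1.5], [0, 1.8, -1.5], [0, 1.8, -1.5], [0, 1.8, -1.5]], rot=[[1.8, 0, 0], [1.8, 0, 0], [1.8, 0, 0], [1.8, 0, 0], [1.8, 0, 0]], grip=[1, 1, 1, 1, 1])

```text
time_s: 12.0
eef_pos: [0.553, -0.0085, 0.1453]
ee_rot: [-3.119, -0.377, -0.005]
contact_force: [0.6, 0.5, -0.8]
grip_width: 0.198
grip_force: 60.0
```

Call:
drive_tool(dp=[[0, 1.5, -1.7], [0, 1.5, -1.7], [0, 1.5, -1.7], [0, 1.5, -1.7], [0, 1.5, -1.7]], rot=[[1.8, 0, 0], [1.8, 0, 0], [1.8, 0, 0], [1.8, 0, 0], [1.8, 0, 0]], grip=[1, 1, 1, 1, 1])

```text
time_s: 12.42
eef_pos: [0.5543, -0.0168, 0.1528]
ee_rot: [-2.964, -0.358, 0.026]
contact_force: [0.4, -0.3, -2.3]
grip_width: 0.2
grip_force: 60.0
```

Call:
drive_tool(dp=[[0, 0, 0], [0, 0, 0], [0, 0, 0]], rot=[[0, 0, 0], [0, 0, 0], [0, 0, 0]], grip=[1, 1, 1])

```text
time_s: 12.67
eef_pos: [0.5541, -0.0157, 0.1525]
ee_rot: [-2.966, -0.359, 0.026]
contact_force: [-0.0, 0.5, -1.6]
grip_width: 0.201
grip_force: 60.0
```

```bash
python3 - <<'E'
from h import *
ends()
E
```

```text
tilt deg -8.87 L 44.9 R 31.0 yshift 2.4 xshift -1.2 F [-0.   0.5 -1.6] T [-0.1  -0.17  0.02] t 12.67 w 0.201
```

Call:
drive_tool(dp=[[0, -1.8, -1.9], [0, -1.8, -1.9], [0, -1.8, -1.9], [0, -1.8, -1.9], [0, -1.8, -1.9]], rot=[[-1.8, 0, 0], [-1.8, 0, 0], [-1.8, 0, 0], [-1.8, 0, 0], [-1.7, 0, 0]], grip=[1, 1, 1, 1, 1])

```text
time_s: 13.08
eef_pos: [0.5519, -0.0069, 0.163]
ee_rot: [3.117, 0.38, 0.002]
contact_force: [-0.4, 0.6, -1.1]
grip_width: 0.198
grip_force: 60.0
```

Call:
drive_tool(dp=[[0, 0, 0], [0, 0, 0], [0, 0, 0]], rot=[[0, 0, 0], [0, 0, 0], [0, 0, 0]], grip=[1, 1, 1])

```text
time_s: 13.33
eef_pos: [0.5521, -0.0079, 0.1627]
ee_rot: [-3.118, -0.378, -0.001]
contact_force: [0.5, -0.1, -1.5]
grip_width: 0.198
grip_force: 60.0
```

```bash
python3 - <<'E'
from h import *
ends(); b=shot('wrist','p4'); a=load('p1'); s=shot('side','s6'); t=shot('top','t6')
st=get_state(); M=rot(st['ee_rot']);o=np.array(st['eef_pos']); print(M[2].round(4))
A=cv2.cvtColor(a['color'],cv2.COLOR_RGB2GRAY);B=cv2.cvtColor(b['color'],cv2.COLOR_RGB2GRAY)
for y in(.04,-.04):
  for x in(.012,-.012):
    u,v=proj(b,o+M@np.array([x,-y,.0304])).round().astype(int)
    r=cv2.matchTemplate(B[v-24:v+24,u-24:u+24],A[v-14:v+14,u-14:u+14],cv2.TM_CCOEFF_NORMED);_,m,_,l=cv2.minMaxLoc(r);print(y,x,'shift',l[0]-10,l[1]-10,round(m,2))
# bystanders and mug: compare first and last pictures round each (top view)
T0=cv2.cvtColor(load('top0')['color'],cv2.COLOR_RGB2GRAY);T1=cv2.cvtColor(t['color'],cv2.COLOR_RGB2GRAY)
for n,u,v in(('tape',318,217),('mug',368,248),('sard',357,300),('match',248,333),('purple',418,280),('yellow',296,319)):
    r=cv2.matchTemplate(T1[v-24:v+24,u-24:u+24],T0[v-14:v+14,u-14:u+14],cv2.TM_CCOEFF_NORMED);_,m,_,l=cv2.minMaxLoc(r);print(n,l[0]-10,l[1]-10,round(m,2))
S0=cv2.cvtColor(load('s5')['color'],cv2.COLOR_RGB2GRAY);S1=cv2.cvtColor(s['color'],cv2.COLOR_RGB2GRAY)
# steel handle dark pixels near mug in side view
u,v=np.where(S1[310:400,320:400]<45);print('dark n',len(u),'centre',v.mean()+320 if len(v) else 0,u.mean()+310 if len(u) else 0)
E
```

```text
tilt deg -0.02 L 47.3 R 47.2 yshift -0.3 xshift -1.3 F [ 0.5 -0.1 -1.5] T [ 0.01 -0.01 -0.  ] t 13.33 w 0.198
[ 7.e-04 -3.e-04 -1.e+00]
0.04 0.012 shift 0 -2 0.81
0.04 -0.012 shift 0 0 0.93
-0.04 0.012 shift -2 -1 0.52
-0.04 -0.012 shift 0 1 0.72
tape 1 0 0.27
mug -7 -6 0.21
sard 0 0 0.21
match 0 0 0.49
purple 3 -2 0.53
yellow 0 0 1.0
dark n 364 centre 362.14835164835165 356.70054945054943
```

```bash
python3 - <<'E'
from h import *
w=load('w5');s=load('s6');S=cv2.cvtColor(s['color'],cv2.COLOR_RGB2GRAY)
for u,v,z in((330,205,.09),(338,225,.12),(345,248,.15)):
    P=atz(w,u,v,z);p=proj(s,P).round().astype(int);print(P.round(3),p,S[p[1]-1:p[1]+2,p[0]-1:p[0]+2].mean())
for v in range(326,384,4): print(v,''.join('#' if x<50 else '+' if x<90 else '.' for x in S[v,320:390:2]))
ends()
E
```

```text
[ 0.519 -0.286  0.09 ] [359 361] 88.22222222222223
[ 0.495 -0.297  0.12 ] [353 361] 9.11111111111111
[ 0.473 -0.306  0.15 ] [347 361] 13.0
326 .++++++++....................+#####
330 ....++...........................++
334 ...................................
338 ...................................
342 ...................................
346 .....................+++...........
350 ..................++++++++.........
354 .................+++++++++++.......
358 ...........#+####++.++++++++.......
362 ..........#++#######..+++++........
366 ...........#########...+++.........
370 ...........#+..+...........+.......
374 ..............++.++.....+##........
378 .............+###########++........
382 ...........+..++++++++++...........
tilt deg -0.02 L 47.1 R 47.1 yshift -0.9 xshift -1.3 F [-0.1  0.7 -1.8] T [ 0.02  0.04 -0.01] t 13.48 w 0.195
```

```bash
python3 -c "
from plant import *
print(sign_off())"
```

```text
the job is handed in; nothing more can be done
None
```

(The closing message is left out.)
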